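Drop the spectacle case through the deposit box's flap

ROBOT

A 7-joint arm with a two-finger parallel gripper is mounted at the origin on the work surface. World frame = base frame: x ahead of the robot, y to its left, z up, the work surface at z = 0. Lengths are in m, angles in rad, forces in N, time in s.
With the tool pointing down it reaches from about 0.425 to 0.975 m from the base axis. Payload 16.7 kg.
Tool frame: the origin (TCP) lies at the very end of the fingers, on their centre line; the grasp point (between the pads) lies 19 mm behind it; z points along the fingers, y is the line along which they close (so a half turn about z gives the same grasp; the last joint's range is limited). The gripper opens to 85 mm and grips with 20 to 120 N. Pads are 22 mm wide; open, the fingers measure 114 mm over their backs; the gripper's body (76 mm by 85 mm) begins 54 mm behind the grasp point. The pads swing forward as they close: fully open they stand 13 mm farther back than shut.
Start: joints at [1.042, 0.426, 0.074, 1.606, -0.034, 1.111, -0.067], TCP at [0.25, -0.627, 0.231] pointing down, gripper open.
Joint ranges: [-2.85, 2.85], [-0.5, 2.14], [-1.23, 1.37], [0.21, 2.46], [-1.02, 4.16], [0.16, 2.05], [-2.73, 2.73]. Speed limits (rad/s): [1.89, 1.89, 2.39, 2.39, 3.01, 3.01, 3.01].

INTERFACE

Orientations are given as a 3x3 rotation matrix whose columns are the frame's x, y, z axes.
In Python, from cell import readout, capture, hand_in, recognise gives the robot as it stands.
- The arm moves only by the shell command python3 -m inch 'ROWS' [FORCE]. ROWS is a JSON object of lists of equal length, an entry for each row: "offset": the shift along the tool's x, y, z as a fraction of full scale, a list of three; "turn": the turn about the tool's z as a fraction of full scale; "fingers": the opening, from -1 (shut) to 1 (fully open). In form: {"offset": [[x, y, z], ...], "turn": [turn, ...], "fingers": [fingers, ...]}. A call has exactly 8 rows; each row shifts and turns the commanded pose from where the row before left it, along the tool's axes as they then stand; what a row does not reach is not made up. Full scale, the value 1, is 200 mm for a shift and pi/4 rad for a turn. A row lasts 1/12 s, in which the tool goes at most 41.7 mm and 7.16 degrees, less where a joint would pass 70% of its speed; a pose out of reach is approached as far as the arm can. A call with a number of a shift or a turn outside -1 to 1 is refused whole. A call with a gripper value outside its range is refused whole. The fingers move at their own pace and stop on an object; FORCE is the grip in N (left out, the last holds). Time passes only in rows, so rows that do not move let the fingers close, or fill a call up. It gives the time, the measured TCP pose, the force, the opening and the grip force at its end, in the units of the state.
- readout.observe(): the state, without advancing time (a new reading comes with each control period).
- capture(name): name is "side" or "top" or "wrist"; returns a dict with "color" (420x560x3 uint8, red, green, blue), "depth" (420x560 float32, m along the optical axis (not along the pixel's ray), 0 where there is no reading), "fovy" (degrees; the focal length in pixels is half the picture's height over the tangent of half this angle, whatever the lens; pixels are square), "cx", "cy" (the principal point, pixels), "pose" (4x4, takes a point from camera to world coordinates); the wrist camera has in their place "hand_eye" (4x4, takes a point from camera to tool coordinates, whose origin is the TCP and whose axes are the flange's). Camera axes: x right, y down, z forward; pixel columns grow to the right and rows downward; lengths in m; the calibration is good to about 2 mm. A picture is of the moment at which its call begins: read the wrist's pose just before it.
- hand_in(): hands the job in; it is judged then, once.
Trained networks look in a picture, given as the dict that the camera call returned (one of the last four; its "shot" number tells which), for a name from the list of things; names that differ only in an ending like _2 or _b are one class to them, and where a whole thing is asked for, a point or a joint stands for the part that bears it (a point fixed in the world has none). Each returns a list of dicts, best first, with "score" (0 to 1); they miss things now and then, are a little off and sometimes report something else, mostly with a low value. They report only what shows in the picture. A call takes as long as a camera call.
- recognise(picture, target): "rect" ([centre column, centre row, width, height] in pixels, round what is visible of it).
The state is a dict: "time_s": time; "q": joint angles; "dq": joint speeds; "joint_torque": joint torques, N m; "tcp_pos": TCP position; "eef_rot": TCP orientation; "ft_force": force on the tool from outside, world axes, zero at the start; "torque": the same for the moment, N m; "opening": opening from 0.0 (shut) to 1.0 (fully open); "grasp_force": force on a finger pad.
Only numpy, scipy, OpenCV 4.12 (cv2) and the standard library are available. Lean on these libraries where they do the work, as an engineer would, in place of code of your own. Each camera call takes 0.05 s, during which the arm holds its last target. There are 200 camera calls.

TASK

The paperweight is in the way on the ledge of the wooden deposit box: stand it upright on the leather pad first. Then lay the spectacle case flat on the cleared ledge, end-on to the flap, let go of it, and push it in through the flap until it drops down inside and the flap hangs shut again. Leave the other things on the desk where they are.

Things in the scene. Friction and masses are not known exactly. Their poses are not given: they have to be found in the camera images.
- box: Mid-brown wooden deposit box fixed to the desk, 360 long (its x), 130 wide (y), 162 high: a ledge on its -x side, a closed chamber on its +x side, a flap between. Origin on the desk, centred in width, under the front of the flap (x = 0); x points inward, z up. Opening at x = 0: 110 wide, from 85 to 150 above the desk, under a lintel (x -10 to 10, top at 162)
- ledge (a point): centre of the ledge's top face, 85 above the desk; axes as the box. The ledge is a solid block 150 long (box x -150 to 0), 130 wide. A part pushed inward along it tips over its rounded, smooth steel inner end at x = 0, about when its middle passes that, and slides down into the chamber
- chamber_floor (a point): middle of the chamber, 10 above the desk. The chamber is 200 long (box x 0 to 200), 110 wide; a smooth steel slide falls from 50 above the desk at x = 0 (35 below the ledge) to 10 at x = 110 and runs on level. Three brass bars close its top (top at 156): one can look in between them, not put the case in
- flap (a joint): angle of the wooden flap that closes the opening, rad: 0 hanging shut, grows as its lower edge swings inward (+x of the box), stop at 1.45; cannot swing outward. Hinged along its top edge (4 inside x = 0, 146 above the desk), falls shut by its own weight (60 g) when free
- flap_edge (a point): middle of the flap's lower edge, 57 below the hinge; the flap is 104 wide, 5 thick
- case: hard spectacle case, dark brown leather look with a seam and small brass clasp: a block with rounded edges 130 long (x), 58 wide (y), 32 high (z), about 0.13 kg, lying on the desk at one side; the broader, shorter one of two brown cases. Origin at the centre of its underside
- case_center (a point): centre of the spectacle case, 16 above its underside
- paperweight: turned marble paperweight, about 0.4 kg, standing on the ledge: foot 60 across and 14 high, straight round neck 40 across from 22 to 72 above its foot, rounded head 46 across at 80, top at 94. Origin at the centre of its underside, z up along its axis
- pad: square tan leather pad lying fixed on the desk, 150 x 150 x 4. Origin at the centre of its underside (its top is 4 higher)
- book: closed grey book, 150 x 110 x 26, fixed, a bystander lying on the other side of the box from the pad. Origin at the centre of its underside
- tin: slim brown pencil case, 175 x 36 x 22, a bystander. Origin at the centre of its underside
- stapler: black and grey stapler, 120 long, 40 high, a bystander. Origin at its underside
- bowl: steel bowl, 170 across, 70 high, a bystander. Origin at its underside
- tape: black tape dispenser, 140 long, 75 high, a bystander. Origin at its underside

How it is judged:
By the outcome, as a careful person would: the job done as asked, in the order asked, and still so for the second after the job is handed in, with the robot touching nothing.
It also fails if it takes over 72 s, if anything falls off the work surface, if the arm or the gripper's body presses on something with over 40 N, if the wrist force passes 120 N, or if a joint passes its speed limit or range.

## Working session

There is one attempt and no reset: what is moved stays moved. The work goes in short steps, Python scripts to look and compute and a shell command to move; the robot and the scene stay as the last step left them, time stands still between calls to the robot, and variables do not carry over. Pictures are saved under pics/ and viewed, at most 10 in all, crops included, and the job is handed in when it is done.

```bash
mkdir -p pics; ls
cat > h.py <<'E'
import numpy as np, cv2
from cell import readout, capture, recognise, hand_in
def cam(n):
    s=readout.observe(); p=capture(n)
    if n=="wrist":
        T=np.eye(4);T[:3,:3]=np.array(s["eef_rot"]);T[:3,3]=s["tcp_pos"]; p["pose"]=T@np.array(p["hand_eye"])
    p["pose"]=np.array(p["pose"]); p["f"]=210/np.tan(np.radians(p["fovy"])/2); return p
def save(p,n): cv2.imwrite(f"pics/{n}.png",p["color"][:,:,::-1])
def cloud(p):
    v,u=np.mgrid[:420,:560]; d=p["depth"]
    c=np.stack([(u-p["cx"])/p["f"]*d,(v-p["cy"])/p["f"]*d,d],-1)
    w=c@p["pose"][:3,:3].T+p["pose"][:3,3]; w[d==0]=np.nan; return w
E
python3 - <<'E'
from h import *
np.set_printoptions(precision=3,suppress=True)
s=readout.observe(); print(s["time_s"],s["tcp_pos"],np.array(s["eef_rot"]),s["opening"])
for n in ["top","side"]:
    p=cam(n);save(p,n+"0");print(n,p["fovy"],p["pose"]);w=cloud(p)
    for t in ["box","case","paperweight","pad","tin","flap","book"]:
        for r in recognise(p,t)[:2]:
            c,rw,W,H=r["rect"]; print(t,round(r["score"],2),np.round(r["rect"]),w[int(min(rw,419)),int(min(c,559))])
E
```

```text
pics
0.0 [ 0.25  -0.627  0.231] [[ 0.929  0.371 -0.001]
 [ 0.371 -0.929  0.001]
 [-0.    -0.001 -1.   ]] 1.0008238909144633
top 44.46360922806594 [[ 0.003 -0.997  0.077  0.435]
 [-1.    -0.002  0.017 -0.019]
 [-0.017 -0.078 -0.997  1.865]
 [ 0.     0.     0.     1.   ]]
box 0.69 [292. 177.  48. 112.] [ 0.671 -0.013  0.153]
box 0.5 [220. 267.  38.  32.] [0.369 0.243 0.033]
case 0.59 [220. 267.  33.  37.] [0.365 0.239 0.034]
case 0.46 [285. 261.  16.  32.] [0.387 0.008 0.035]
paperweight 0.61 [290. 210.  14.  20.] [ 0.561 -0.01   0.178]
paperweight 0.61 [293. 178.  52. 117.] [ 0.684 -0.02   0.034]
pad 0.57 [371. 211.  43.  42.] [ 0.571 -0.299  0.004]
tin 0.83 [366. 269.  20.  49.] [ 0.363 -0.28   0.02 ]
book 0.9 [212. 211.  35.  47.] [0.565 0.275 0.026]
book 0.34 [288. 260.  18.  36.] [ 0.394 -0.002  0.04 ]
side 49.93708371539542 [[-0.917 -0.216  0.336  0.11 ]
 [-0.399  0.497 -0.771  0.982]
 [-0.001 -0.841 -0.542  0.822]
 [ 0.     0.     0.     1.   ]]
box 0.68 [348. 155.  35.  24.] [ 0.465 -0.527  0.05 ]
box 0.55 [237. 208. 124. 101.] [0.653 0.019 0.092]
case 0.6 [302. 309.  62.  36.] [0.356 0.262 0.033]
case 0.38 [348. 156.  38.  23.] [ 0.469 -0.528  0.044]
paperweight 0.55 [266. 200.  24.  30.] [0.566 0.004 0.137]
pad 0.88 [299. 190.  46.  30.] [ 0.573 -0.295  0.003]
pad 0.74 [323. 246.  42.  17.] [0.384 0.012 0.031]
tin 0.94 [356. 202.  57.  24.] [ 0.366 -0.267  0.018]
tin 0.39 [246. 198.  15.  22.] [ 0.64  -0.022  0.11 ]
flap 0.77 [244. 197.  17.  27.] [ 0.648 -0.023  0.107]
book 0.86 [219. 298.  71.  56.] [0.559 0.301 0.027]
```

Run:
```python
from h import *
a=cv2.imread("pics/top0.png")[90:330,160:440];b=cv2.imread("pics/side0.png")[110:350,150:450]
cv2.imwrite("pics/a.png",cv2.resize(a,None,fx=2.5,fy=2.5,interpolation=2)); cv2.imwrite("pics/b.png",cv2.resize(b,None,fx=2.5,fy=2.5,interpolation=2))
```

```text
(no output)
```

View pics/a.png

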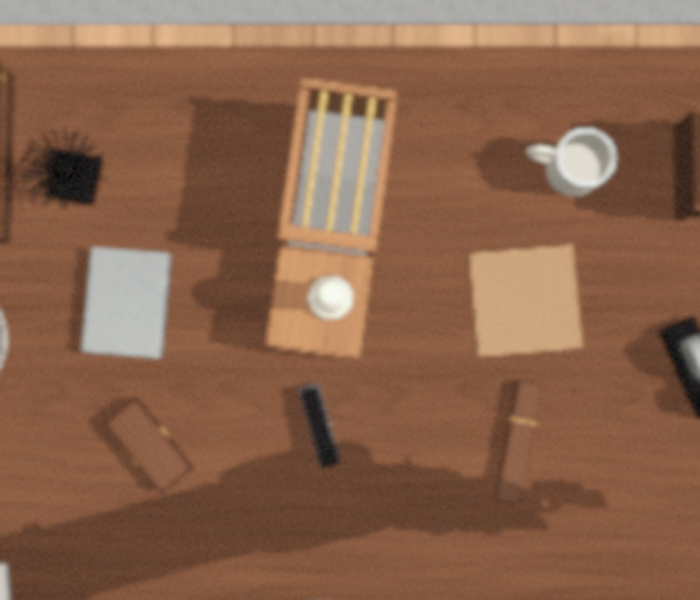

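View pics/b.png

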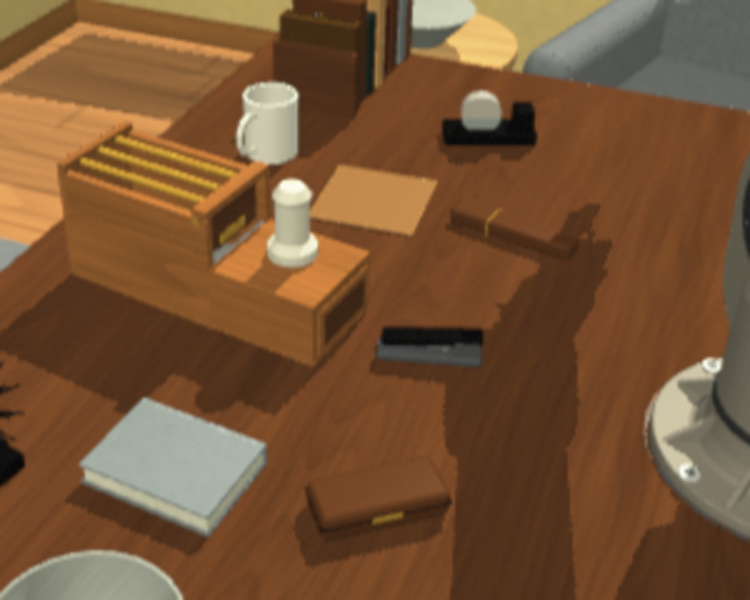

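The top crop shows the case at (148,445), the paperweight on the ledge at (330,297), the pad at (526,300) and the slim tin at (518,440). The side crop agrees: the flap faces the ledge at about (235,225). Next I measure the poses from depth.

```bash
cat >> h.py <<'E'
def rect(w,x0,x1,y0,y1,z0,z1):
    m=(w[...,0]>x0)&(w[...,0]<x1)&(w[...,1]>y0)&(w[...,1]<y1)&(w[...,2]>z0)&(w[...,2]<z1)
    q=w[m]; (c,sz,a)=cv2.minAreaRect(q[:,:2].astype(np.float32)); return len(q),np.round(c,4),np.round(sz,4),round(a,1),np.round(np.median(q,0),4),np.round(np.percentile(q[:,2],[5,50,95]),4)
E
python3 - <<'E'
from h import *
for n in ["top","side"]:
    p=cam(n);w=cloud(p);print(n)
    print("case",*rect(w,.25,.48,.14,.34,.022,.05))
    print("ledge",*rect(w,.45,.66,-.12,.12,.075,.095))
    print("boxtop",*rect(w,.55,.95,-.15,.15,.146,.175))
    print("pwneck",*rect(w,.48,.625,-.08,.08,.12,.155))
    print("pwtop",*rect(w,.48,.625,-.08,.08,.16,.2))
    m=p["color"].astype(int); 
    hsv=cv2.cvtColor(p["color"],cv2.COLOR_RGB2HSV)
    k=(abs(w[...,0]-.57)<.12)&(abs(w[...,1]+.297)<.12)&(m[...,0]>170); q=w[k]
    print("pad",*[np.round(x,4) for x in cv2.minAreaRect(q[:,:2].astype(np.float32))],np.median(q,0))
E
```

```text
top
case 584 [0.3624 0.2458] [0.1292 0.0598] 39.5 [0.3615 0.2459 0.032 ] [0.0248 0.032  0.0397]
ledge 1321 [0.5674 0.0009] [0.1302 0.1513] 82.1 [0.5652 0.008  0.0855] [0.0787 0.0855 0.0928]
boxtop 1142 [ 0.7028 -0.018 ] [0.1301 0.3033] 82.0 [ 0.7239 -0.0227  0.1573] [0.1477 0.1573 0.1698]
  return _methods._mean(a, axis=axis, dtype=dtype,
  ret = um.true_divide(
Traceback (most recent call last):
  File "h.py", line 15, in rect
    q=w[m]; (c,sz,a)=cv2.minAreaRect(q[:,:2].astype(np.float32)); return len(q),np.round(c,4),np.round(sz,4),round(a,1),np.round(np.median(q,0),4),np.round(np.percentile(q[:,2],[5,50,95]),4)
                                                                                                                                                            ~~~~~~~~~~~~~^^^^^^^^^^^^^^^^^^
IndexError: index -1 is out of bounds for axis 0 with size 0
```

```bash
python3 - <<'E' 2>/dev/null
from h import *
def tr(*a):
    try: print(a[0],*rect(*a[1:]))
    except Exception as e: print(a[0],"none")
for n in ["top","side"]:
    p=cam(n);w=cloud(p);print(n)
    tr("case",w,.25,.48,.14,.34,.022,.05)
    tr("ledge",w,.45,.66,-.12,.12,.075,.095)
    tr("boxtop",w,.55,.95,-.15,.15,.146,.175)
    tr("pwfoot",w,.48,.625,-.08,.08,.098,.110)
    tr("pwneck",w,.48,.625,-.08,.08,.115,.15)
    tr("pwtop",w,.48,.625,-.08,.08,.16,.2)
    m=p["color"].astype(int)
    k=(abs(w[...,0]-.57)<.12)&(abs(w[...,1]+.297)<.12)&(m[...,0]>150)&(m[...,1]>105); q=w[k]
    print("pad",len(q),*[np.round(x,4) for x in cv2.minAreaRect(q[:,:2].astype(np.float32))],np.median(q,0))
s=readout.observe();p=cam("wrist");save(p,"w0");print(s["time_s"],np.array(p["hand_eye"]).round(3),p["fovy"])
E
```

```text
top
case 586 [0.3628 0.2455] [0.1304 0.0599] 39.8 [0.3618 0.2452 0.0322] [0.0248 0.0322 0.0399]
ledge 1306 [0.5675 0.0009] [0.1301 0.1512] 81.9 [0.5648 0.008  0.0855] [0.0781 0.0855 0.0923]
boxtop 1149 [ 0.7029 -0.0178] [0.1301 0.3043] 81.9 [ 0.7263 -0.0228  0.1572] [0.148  0.1572 0.1699]
pwfoot 69 [ 0.5711 -0.0028] [0.1241 0.0784] 13.1 [ 0.5567 -0.0163  0.1021] [0.0986 0.1021 0.1079]
pwneck 1 [ 0.549  -0.0095] [0. 0.] 0.0 [ 0.549  -0.0095  0.1158] [0.1158 0.1158 0.1158]
pwtop 139 [ 0.5686 -0.0131] [0.0398 0.0402] 89.9 [ 0.5682 -0.0131  0.1742] [0.1662 0.1742 0.1818]
pad 1837 [ 0.5731 -0.2993] [0.1574 0.1597] 4.9995 [ 0.57132868 -0.29882119  0.00483338]
side
case 1040 [0.3619 0.2476] [0.1302 0.0613] 39.9 [0.3617 0.2521 0.0315] [0.0248 0.0315 0.0342]
ledge 1285 [0.5757 0.0007] [0.1341 0.164 ] 82.9 [0.5583 0.0207 0.0849] [0.0774 0.0849 0.0902]
boxtop 1293 [ 0.7029 -0.0183] [0.1357 0.3069] 82.4 [ 0.7237 -0.0104  0.1542] [0.1475 0.1542 0.165 ]
pwfoot 116 [ 0.567  -0.0079] [0.0556 0.047 ] 24.8 [0.5603 0.0021 0.1031] [0.0985 0.1031 0.1084]
pwneck 145 [ 0.5932 -0.0252] [0.0345 0.098 ] 56.9 [0.5613 0.0012 0.1317] [0.1169 0.1317 0.1477]
pwtop 138 [ 0.5663 -0.006 ] [0.0431 0.0343] 20.6 [ 0.5646 -0.0038  0.1718] [0.1617 0.1718 0.1785]
pad 944 [ 0.581  -0.2945] [0.1667 0.1559] 4.5196 [ 0.57076853 -0.28997615  0.00432543]
0.95 [[ 0.002 -0.952 -0.307  0.08 ]
 [ 1.     0.002  0.     0.   ]
 [ 0.    -0.307  0.952 -0.142]
 [ 0.     0.     0.     1.   ]] 65.84416970338576
```

```bash
cat >> h.py <<'E'
def go(x,y,z,yaw=None):
    s=readout.observe();R=np.array(s["eef_rot"]);p=np.array(s["tcp_pos"])
    cy=np.degrees(np.arctan2(R[1,0],R[0,0])); d=np.array([x,y,z])-p
    print("t",round(s["time_s"],2),"tcp",p.round(4),"yaw",round(cy,2),"F",np.round(s["ft_force"],1),"op",round(s["opening"],3),"g",np.round(s["grasp_force"],1))
    print("tool delta mm now",(R.T@d*1000).round(1),"units",(R.T@d/.2).round(3),end=" ")
    if yaw is not None:
        a=np.radians(yaw);Rn=np.array([[np.cos(a),np.sin(a),0],[np.sin(a),-np.cos(a),0],[0,0,-1]])
        print("after turn units",(Rn.T@d/.2).round(3),"turn",round((cy-yaw)/45,3),end="")
    print()
E
M='python3 -m inch'
python3 -m inch '{"offset":[[0.15,-0.13,0],[0.15,-0.13,0],[0.15,-0.13,0],[0.15,-0.13,0],[0.15,-0.13,0],[0.15,-0.13,0],[0.15,-0.13,0],[0.15,-0.13,0]],"turn":[0,0,0,0,0,0,0,0],"fingers":[1,1,1,1,1,1,1,1]}' 60
python3 -m inch '{"offset":[[0.15,-0.13,0],[0.15,-0.13,0],[0.15,-0.13,0],[0.15,-0.13,0],[0.15,-0.13,0],[0.15,-0.13,0],[0.15,-0.13,0],[0.15,-0.13,0]],"turn":[0,0,0,0,0,0,0,0],"fingers":[1,1,1,1,1,1,1,1]}'
python3 -c "
from h import *
go(.567,-.011,.231,-8.1)"
```

```text
time_s: 1.67
tcp_pos: [0.3965, -0.343, 0.2316]
eef_rot: [[0.929, 0.371, 0.0], [0.371, -0.929, -0.0], [0.0, 0.001, -1.0]]
ft_force: [1.4, -0.3, 0.5]
opening: 0.998
grasp_force: 0.0
time_s: 2.33
tcp_pos: [0.5424, -0.0607, 0.2317]
eef_rot: [[0.929, 0.37, 0.001], [0.37, -0.929, -0.0], [0.001, 0.0, -1.0]]
ft_force: [1.2, -0.7, 1.3]
opening: 1.003
grasp_force: 0.0
t 2.33 tcp [ 0.5424 -0.0607  0.2317] yaw 21.75 F [ 1.2 -0.7  1.3] op 1.003 g 0.0
tool delta mm now [ 41.2 -37.1   0.7] units [ 0.206 -0.186  0.003] after turn units [ 0.087 -0.264  0.003] turn 0.663
```

```bash
python3 -m inch '{"offset":[[0,0,0],[0,0,0],[0,0,0],[0,0,0],[0,0,0],[0.04,-0.13,0],[0.04,-0.13,0],[0,0,0]],"turn":[0.133,0.133,0.133,0.133,0.133,0,0,0],"fingers":[1,1,1,1,1,1,1,1]}'
python3 - <<'E' 2>/dev/null
from h import *
go(.567,-.011,.118,-8.1)
p=cam("wrist");save(p,"w1");w=cloud(p)
for a in (("head",.50,.61,-.06,.04,.155,.19),("ledge",.45,.66,-.12,.12,.078,.092),("neck",.53,.61,-.05,.03,.11,.15)):
    try: print(a[0],*rect(w,*a[1:]))
    except Exception: print(a[0],"none")
print(recognise(p,"paperweight")[:2])
E
```

```text
time_s: 3.0
tcp_pos: [0.5666, -0.0084, 0.2316]
eef_rot: [[0.99, -0.138, 0.001], [-0.138, -0.99, 0.002], [0.001, -0.002, -1.0]]
ft_force: [0.7, 0.8, 0.2]
opening: 0.999
grasp_force: 0.0
t 3.0 tcp [ 0.5666 -0.0084  0.2316] yaw -7.91 F [0.7 0.8 0.2] op 0.999 g 0.0
tool delta mm now [  0.7   2.8 113.6] units [0.003 0.014 0.568] after turn units [0.004 0.013 0.568] turn 0.004
head 3138 [ 0.5702 -0.014 ] [0.0443 0.0435] 57.4 [ 0.5743 -0.014   0.1748] [0.1659 0.1748 0.1783]
ledge 14682 [ 0.5821 -0.0009] [0.1303 0.1721] 82.2 [0.5834 0.0164 0.0847] [0.0835 0.0847 0.0859]
neck 497 [ 0.5833 -0.0147] [0.0373 0.0133] 85.2 [ 0.5879 -0.015   0.1314] [0.1123 0.1314 0.1481]
[{'rect': [289.6, 205.2, 67.5, 86.3], 'score': 0.57}]
```

View pics/w1.png

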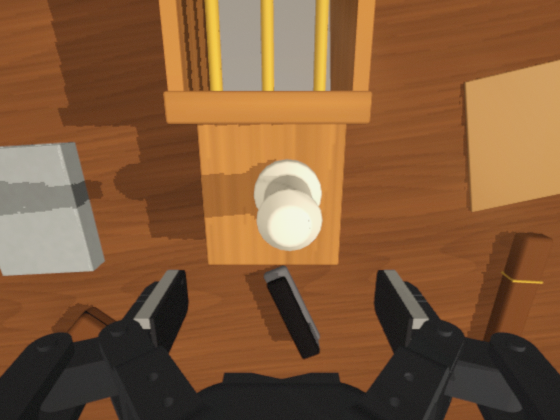

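The picture shows the paperweight's head at (290,222), centred between the open fingers, with the lintel at row 105 and clear of them. I'll go down to the neck and grip.

```bash
python3 -m inch '{"offset":[[0.015,0.024,0],[0,0,0.12],[0,0,0.12],[0,0,0.12],[0,0,0.1],[0,0,0.07],[0,0,0.038],[0,0,0]],"turn":[0.004,0,0,0,0,0,0,0],"fingers":[1,1,1,1,1,1,1,1]}'
python3 -m inch '{"offset":[[0,0,0],[0,0,0],[0,0,0],[0,0,0],[0,0,0],[0,0,0],[0,0,0],[0,0,0]],"turn":[0,0,0,0,0,0,0,0],"fingers":[0,-1,-1,-1,-1,-1,-1,-1]}' 60
python3 -m inch '{"offset":[[0,0,-0.05],[0,0,-0.1],[0,0,-0.1],[0,0,0],[0,0,0],[0,0,0],[0,0,0],[0,0,0]],"turn":[0,0,0,0,0,0,0,0],"fingers":[-1,-1,-1,-1,-1,-1,-1,-1]}'
python3 - <<'E' 2>/dev/null
from h import *
go(.572,-.297,.168)
p=cam("wrist");w=cloud(p);m=p["color"].astype(int)
k=(abs(w[...,0]-.57)<.12)&(abs(w[...,1]+.297)<.12)&(abs(w[...,2])<.02)&(m[...,0]>150)&(m[...,1]>105); q=w[k]
print(len(q)); p=cam("side");save(p,"s1")
E
```

```text
time_s: 3.77
tcp_pos: [0.5664, -0.0198, 0.1164]
eef_rot: [[0.989, -0.147, -0.002], [-0.147, -0.989, -0.0], [-0.002, 0.001, -1.0]]
ft_force: [-0.1, 0.4, 1.0]
opening: 0.999
grasp_force: 0.0
time_s: 4.43
tcp_pos: [0.568, -0.0183, 0.1188]
eef_rot: [[0.989, -0.145, 0.002], [-0.145, -0.989, 0.0], [0.002, -0.0, -1.0]]
ft_force: [-0.9, 2.1, 7.9]
opening: 0.463
grasp_force: 60.2
time_s: 5.1
tcp_pos: [0.5667, -0.0186, 0.1668]
eef_rot: [[0.989, -0.145, -0.002], [-0.145, -0.989, 0.0], [-0.002, 0.0, -1.0]]
ft_force: [0.1, -0.2, -2.3]
opening: 0.461
grasp_force: 62.2
t 5.1 tcp [ 0.5667 -0.0186  0.1668] yaw -8.34 F [ 0.1 -0.2 -2.3] op 0.461 g 62.2
tool delta mm now [ 45.6 274.7  -1.2] units [ 0.228  1.373 -0.006] 
10100
```

```bash
python3 -m inch '{"offset":[[0.03,0.1,0],[0.03,0.19,0],[0.03,0.19,0],[0.03,0.19,0],[0.03,0.19,0],[0.03,0.19,0],[0.03,0.19,0],[0.02,0.13,0]],"turn":[0,0,0,0,0,0,0,0],"fingers":[-1,-1,-1,-1,-1,-1,-1,-1]}'
python3 - <<'E' 2>/dev/null
from h import *
go(.572,-.297,.037)
p=cam("wrist");save(p,"w2");w=cloud(p);m=p["color"].astype(int)
k=(abs(w[...,0]-.57)<.12)&(abs(w[...,1]+.297)<.12)&(abs(w[...,2])<.012)&(m[...,0]>150)&(m[...,1]>105); q=w[k]
print(len(q),q.min(0).round(3),q.max(0).round(3),np.median(q,0).round(4))
s=readout.observe()
h=w[:,:,:]; k=(m.min(-1)>150)&(w[...,2]>0.06)&(w[...,2]<.2); q=w[k]; print("foot",len(q),np.percentile(q,[1,50,99],axis=0).round(3))
p=cam("side");save(p,"s1")
E
```

```text
time_s: 5.87
tcp_pos: [0.572, -0.3005, 0.1672]
eef_rot: [[0.989, -0.148, -0.001], [-0.148, -0.989, -0.001], [-0.001, 0.001, -1.0]]
ft_force: [-0.1, 0.3, -3.2]
opening: 0.462
grasp_force: 62.3
t 5.87 tcp [ 0.572  -0.3005  0.1672] yaw -8.5 F [-0.1  0.3 -3.2] op 0.462 g 62.3
tool delta mm now [ -0.5  -3.6 130.2] units [-0.002 -0.018  0.651] 
17512 [ 0.492 -0.378 -0.002] [ 0.654 -0.216  0.007] [ 0.599  -0.3046  0.0037]
foot 3065 [[ 0.505 -0.517  0.07 ]
 [ 0.592 -0.307  0.151]
 [ 0.602 -0.274  0.182]]
```

View pics/w2.png

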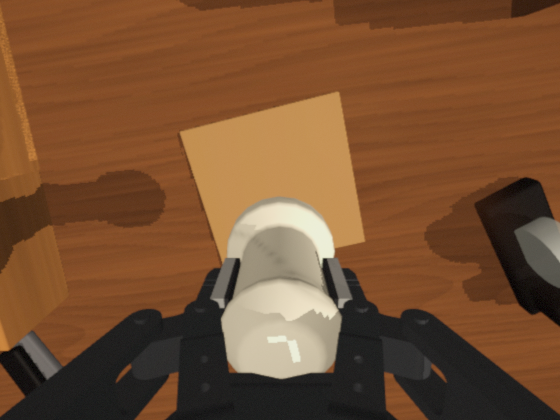

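The picture shows the paperweight held upright in the pads, with the pad under it at (275,175). I'll lower it.

```bash
python3 -m inch '{"offset":[[0,-0.015,0.1],[0,0,0.15],[0,0,0.15],[0,0,0.12],[0,0,0.07],[0,0,0.03],[0,0,0.02],[0,0,0]],"turn":[0,0,0,0,0,0,0,0],"fingers":[-1,-1,-1,-1,-1,-1,-1,-1]}'
python3 -c "
from h import *
go(.572,-.297,.0365)"
```

```text
time_s: 6.63
tcp_pos: [0.5738, -0.2934, 0.0399]
eef_rot: [[0.989, -0.145, 0.0], [-0.145, -0.989, 0.0], [0.0, -0.0, -1.0]]
ft_force: [-0.5, 0.1, -3.1]
opening: 0.461
grasp_force: 62.4
t 6.63 tcp [ 0.5738 -0.2934  0.0399] yaw -8.34 F [-0.5  0.1 -3.1] op 0.461 g 62.4
tool delta mm now [-1.2  3.9  3.4] units [-0.006  0.019  0.017]
```

```bash
python3 -m inch '{"offset":[[0,0,0.005],[0,0,0.005],[0,0,0],[0,0,0],[0,0,0],[0,0,0],[0,0,0],[0,0,0]],"turn":[0,0,0,0,0,0,0,0],"fingers":[-1,-1,-1,-1,-1,-1,-1,-1]}'
```

```text
time_s: 7.3
tcp_pos: [0.5736, -0.2934, 0.0379]
eef_rot: [[0.989, -0.145, 0.0], [-0.145, -0.989, -0.0], [0.0, 0.0, -1.0]]
ft_force: [-0.7, 0.4, -1.8]
opening: 0.461
grasp_force: 62.6
```

```bash
python3 -m inch '{"offset":[[0,0,0.004],[0,0,0],[0,0,0],[0,0,0],[0,0,0],[0,0,0],[0,0,0],[0,0,0]],"turn":[0,0,0,0,0,0,0,0],"fingers":[-1,-1,-1,-1,-1,-1,-1,-1]}'
```

```text
time_s: 7.97
tcp_pos: [0.5737, -0.2934, 0.0378]
eef_rot: [[0.989, -0.145, 0.0], [-0.145, -0.989, -0.0], [0.001, 0.0, -1.0]]
ft_force: [-4.7, 3.0, 10.2]
opening: 0.46
grasp_force: 63.2
```

```bash
python3 -m inch '{"offset":[[0,0,-0.003],[0,0,0],[0,0,0],[0,0,0],[0,0,0],[0,0,0],[0,0,0],[0,0,0]],"turn":[0,0,0,0,0,0,0,0],"fingers":[-1,-0.05,-0.02,0.3,1,1,1,1]}'
python3 -m inch '{"offset":[[0,0,0],[0,0,-0.05],[0,0,-0.1],[0,0,-0.15],[0,0,-0.15],[0,0,-0.15],[0,0,-0.15],[0,0,-0.1]],"turn":[0,0,0,0,0,0,0,0],"fingers":[1,1,1,1,1,1,1,1]}'
python3 - <<'E' 2>/dev/null
from h import *
go(.362,.246,.15,39.8)
p=cam("wrist");save(p,"w3");w=cloud(p);m=p["color"].astype(int)
k=(m.min(-1)>130)&(w[...,2]>0.006)&(w[...,2]<.12)&(abs(w[...,0]-.57)<.07)&(abs(w[...,1]+.29)<.07);q=w[k];print(len(q),np.percentile(q,[1,50,99],axis=0).round(3))
k=k&(w[...,2]>.065);print(np.percentile(w[k],[1,50,99],axis=0).round(3))
E
```

```text
time_s: 8.63
tcp_pos: [0.5736, -0.2934, 0.0375]
eef_rot: [[0.989, -0.145, 0.0], [-0.145, -0.989, 0.0], [0.0, -0.0, -1.0]]
ft_force: [1.3, -0.3, 0.2]
opening: 1.004
grasp_force: 0.0
time_s: 9.3
tcp_pos: [0.5741, -0.2936, 0.2116]
eef_rot: [[0.989, -0.145, 0.003], [-0.145, -0.989, -0.001], [0.003, 0.001, -1.0]]
ft_force: [0.4, -0.5, -0.3]
opening: 0.995
grasp_force: 0.0
t 9.3 tcp [ 0.5741 -0.2936  0.2116] yaw -8.35 F [ 0.4 -0.5 -0.3] op 0.995 g 0.0
tool delta mm now [-288.4 -503.1   60.3] units [-1.442 -2.516  0.302] after turn units [ 0.912 -2.752  0.308] turn -1.07
3080 [[ 0.556 -0.319  0.014]
 [ 0.584 -0.294  0.088]
 [ 0.603 -0.266  0.098]]
[[ 0.555 -0.313  0.069]
 [ 0.579 -0.293  0.094]
 [ 0.596 -0.272  0.098]]
```

View pics/w3.png

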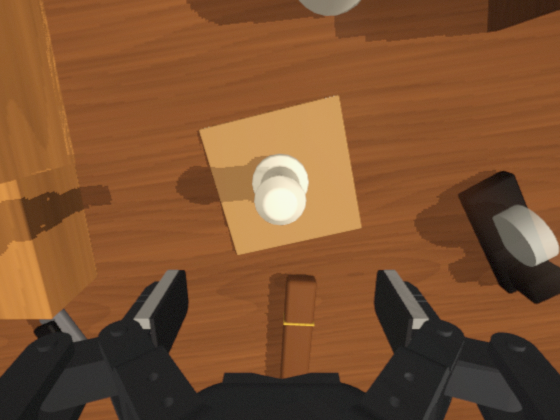

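The picture shows the paperweight standing free on the pad, at (280,195), away from the edges. Next is the case.

```bash
python3 -m inch '{"offset":[[-0.05,-0.19,0],[-0.05,-0.19,0],[-0.05,-0.19,0],[-0.05,-0.19,0],[-0.05,-0.19,0],[-0.05,-0.19,0],[-0.05,-0.19,0],[-0.05,-0.19,0]],"turn":[0,0,0,0,0,0,0,0],"fingers":[1,1,1,1,1,1,1,1]}'
python3 -m inch '{"offset":[[-0.05,-0.19,0],[-0.05,-0.19,0],[-0.05,-0.19,0],[-0.05,-0.19,0],[-0.05,-0.19,0],[0,0,0],[0,0,0],[0,0,0]],"turn":[0,0,0,0,0,-0.13,-0.13,-0.13],"fingers":[1,1,1,1,1,1,1,1]}'
python3 -m inch '{"offset":[[0,0,0],[0,0,0],[0,0,0],[0,0,0],[0,0,0],[-0.12,0,0],[-0.12,0,0],[0,0,0]],"turn":[-0.13,-0.13,-0.13,-0.13,-0.13,0,0,0],"fingers":[1,1,1,1,1,1,1,1]}'
python3 - <<'E' 2>/dev/null
from h import *
go(.362,.246,.15,39.8)
p=cam("wrist");save(p,"w4");w=cloud(p)
print(rect(w,.25,.48,.14,.34,.022,.05))
E
```

```text
time_s: 10.02
tcp_pos: [0.5379, 0.0208, 0.2083]
eef_rot: [[0.989, -0.145, 0.001], [-0.145, -0.989, -0.0], [0.001, 0.0, -1.0]]
ft_force: [0.7, 0.6, 0.4]
opening: 0.995
grasp_force: 0.0
time_s: 10.68
tcp_pos: [0.5162, 0.2152, 0.208]
eef_rot: [[0.986, 0.167, 0.0], [0.167, -0.986, -0.0], [0.0, 0.0, -1.0]]
ft_force: [-0.3, -1.0, -0.6]
opening: 1.002
grasp_force: 0.0
time_s: 11.35
tcp_pos: [0.4764, 0.1819, 0.2077]
eef_rot: [[0.784, 0.621, -0.001], [0.621, -0.784, -0.002], [-0.002, 0.001, -1.0]]
ft_force: [1.4, 0.5, -0.0]
opening: 1.0
grasp_force: 0.0
t 11.35 tcp [0.4764 0.1819 0.2077] yaw 38.4 F [ 1.4  0.5 -0. ] op 1.0 g 0.0
tool delta mm now [ -49.7 -121.4   57.6] units [-0.248 -0.607  0.288] after turn units [-0.234 -0.612  0.288] turn -0.031
(5833, array([0.3643, 0.2456]), array([0.1287, 0.0589]), 41.2, array([0.3731, 0.2508, 0.0313]), array([0.0264, 0.0313, 0.0325]))
```

```bash
python3 -m inch '{"offset":[[0,0,0],[-0.055,-0.152,0.05],[-0.055,-0.152,0.05],[-0.055,-0.152,0.05],[-0.06,-0.152,0.05],[0,0,0.05],[0,0,0],[0,0,0]],"turn":[-0.047,0,0,0,0,0,0,0],"fingers":[1,1,1,1,1,1,1,1]}'
python3 - <<'E' 2>/dev/null
from h import *
p=cam("wrist");save(p,"w5");w=cloud(p)
print(rect(w,.25,.48,.14,.34,.022,.05))
go(.364,.2455,.006,40.5)
E
```

```text
time_s: 12.07
tcp_pos: [0.3662, 0.2478, 0.1579]
eef_rot: [[0.759, 0.651, 0.0], [0.651, -0.759, 0.0], [0.0, -0.0, -1.0]]
ft_force: [1.2, -0.4, 0.1]
opening: 1.0
grasp_force: 0.0
(9183, array([0.3637, 0.2461]), array([0.1282, 0.0595]), 39.8, array([0.3688, 0.251 , 0.0314]), array([0.028 , 0.0314, 0.0326]))
t 12.12 tcp [0.3667 0.2476 0.1581] yaw 40.53 F [-0.1  1.   0.7] op 1.0 g 0.0
tool delta mm now [-3.500e+00 -1.000e-01  1.521e+02] units [-0.018 -0.     0.761] after turn units [-0.017 -0.001  0.761] turn 0.001
```

View pics/w5.png

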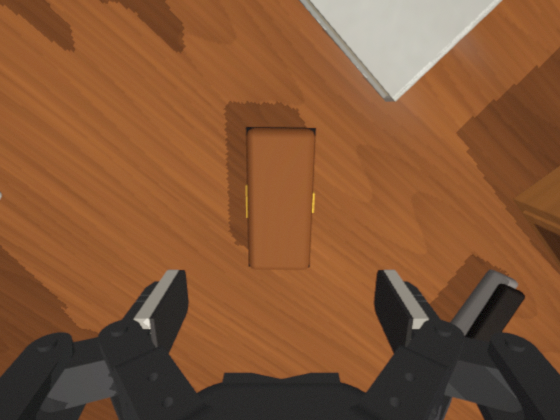

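The picture shows the case aligned between the open fingers, centre at (281,198), with the book corner clear at (390,95). I'll go down and grip.

```bash
python3 -m inch '{"offset":[[-0.015,0,0.1],[0,0,0.18],[0,0,0.18],[0,0,0.15],[0,0,0.1],[0,0,0.04],[0,0,0.006],[0,0,0]],"turn":[0.01,0,0,0,0,0,0,0],"fingers":[1,1,1,1,1,1,1,1]}' 40
python3 -m inch '{"offset":[[0,0,0],[0,0,0],[0,0,0],[0,0,0],[0,0,0],[0,0,0],[0,0,0],[0,0,0]],"turn":[0,0,0,0,0,0,0,0],"fingers":[0.4,-1,-1,-1,-1,-1,-1,-1]}' 40
```

```text
time_s: 12.78
tcp_pos: [0.3642, 0.2458, 0.0069]
eef_rot: [[0.765, 0.644, 0.0], [0.644, -0.765, 0.0], [0.0, 0.0, -1.0]]
ft_force: [0.1, 0.4, 0.5]
opening: 1.0
grasp_force: 0.0
time_s: 13.45
tcp_pos: [0.3644, 0.2459, 0.0077]
eef_rot: [[0.765, 0.644, 0.002], [0.644, -0.765, 0.001], [0.002, 0.001, -1.0]]
ft_force: [-2.0, -2.1, 12.6]
opening: 0.675
grasp_force: 39.9
```

```bash
python3 -m inch '{"offset":[[0,0,-0.03],[0,0,-0.12],[0,0,-0.15],[0,0,-0.15],[0,0,-0.15],[0,0,-0.12],[0,0,-0.06],[0,0,0]],"turn":[0,0,0,0,0,0,0,0],"fingers":[-1,-1,-1,-1,-1,-1,-1,-1]}'
python3 -m inch '{"offset":[[0,0,0],[0,0,0],[0,0,0],[0,0,0],[0,0,0],[0,0,0],[0,0,0],[0,0,0]],"turn":[0.135,0.135,0.135,0.135,0.135,0.135,0.135,0.135],"fingers":[-1,-1,-1,-1,-1,-1,-1,-1]}'
python3 - <<'E' 2>/dev/null
from h import *
for n in ("top","side"):
    w=cloud(cam(n))
    print("ledge",*rect(w,.45,.66,-.12,.12,.07,.1)); print("boxtop",*rect(w,.55,.95,-.15,.15,.148,.18))
    k=(abs(w[...,0]-.75)<.2)&(abs(w[...,1])<.15)&(w[...,2]>.12); print(np.nanmin(w[k],0))
    print("pw",*rect(w,.5,.65,-.36,-.23,.075,.12))
go(.566,.001,.15,-8)
E
```

```text
time_s: 14.12
tcp_pos: [0.3646, 0.2463, 0.1657]
eef_rot: [[0.765, 0.644, 0.005], [0.644, -0.765, 0.002], [0.005, 0.002, -1.0]]
ft_force: [0.4, 0.3, -1.5]
opening: 0.669
grasp_force: 44.8
time_s: 14.78
tcp_pos: [0.363, 0.2453, 0.162]
eef_rot: [[0.988, -0.153, -0.001], [-0.153, -0.988, -0.0], [-0.0, 0.0, -1.0]]
ft_force: [-0.4, 0.2, -1.5]
opening: 0.67
grasp_force: 44.7
ledge 1585 [0.567 0.001] [0.1299 0.1519] 82.0 [0.568  0.001  0.0856] [0.0785 0.0856 0.0927]
boxtop 1006 [ 0.7434 -0.0237] [0.1298 0.2209] 82.1 [ 0.7328 -0.0228  0.1572] [0.1492 0.1572 0.1674]
[ 0.62558707 -0.10051561  0.12107776]
pw 126 [ 0.5724 -0.2923] [0.0415 0.042 ] 89.1 [ 0.572  -0.2905  0.0944] [0.0838 0.0944 0.103 ]
ledge 1551 [0.5772 0.0011] [0.1348 0.1693] 83.4 [0.5736 0.0165 0.0849] [0.074  0.0849 0.0901]
boxtop 1068 [ 0.7443 -0.0243] [0.1364 0.226 ] 82.3 [ 0.7365 -0.0182  0.1545] [0.1489 0.1545 0.1629]
[ 0.62523858 -0.10409222  0.1200016 ]
```

```bash
python3 -m inch '{"offset":[[0.145,0.13,0],[0.145,0.13,0],[0.145,0.13,0],[0.145,0.13,0],[0.145,0.13,0],[0.145,0.13,0],[0.145,0.13,0],[0.145,0.13,0]],"turn":[-0.018,0,0,0,0,0,0,0],"fingers":[-1,-1,-1,-1,-1,-1,-1,-1]}'
python3 - <<'E' 2>/dev/null
from h import *
go(.568,.001,.0945,-8)
p=cam("wrist");save(p,"w6");w=cloud(p)
print(rect(w,.58,.72,-.1,.1,.125,.18))
E
```

```text
time_s: 15.55
tcp_pos: [0.5658, 0.0062, 0.162]
eef_rot: [[0.992, -0.129, -0.0], [-0.129, -0.992, -0.0], [-0.0, 0.0, -1.0]]
ft_force: [0.7, 0.7, -2.3]
opening: 0.669
grasp_force: 44.7
t 15.55 tcp [0.5658 0.0062 0.162 ] yaw -7.42 F [ 0.7  0.7 -2.3] op 0.669 g 44.7
tool delta mm now [ 2.9  4.9 67.5] units [0.014 0.024 0.338] after turn units [0.014 0.024 0.338] turn 0.013
(27273, array([ 0.6334, -0.0086]), array([0.1311, 0.1165]), 82.5, array([ 0.6516, -0.0118,  0.161 ]), array([0.1384, 0.161 , 0.1633]))
```

View pics/w6.png

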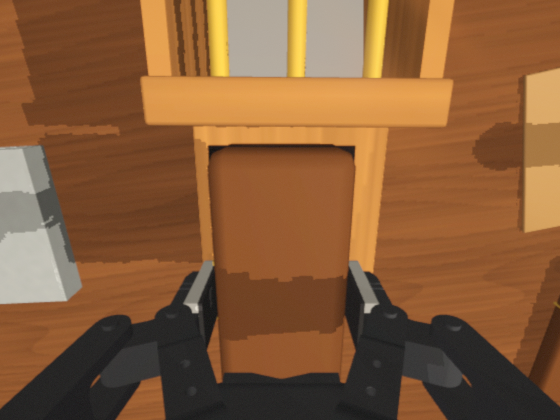

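The picture shows the case parallel to the box, with its far end at row 150 short of the lintel (row 105). I'll shift it about 5 mm to the right and lower it onto the ledge.

```bash
python3 -m inch '{"offset":[[0.01,0.024,0.05],[0,0,0.1],[0,0,0.1],[0,0,0.05],[0,0,0.03],[0,0,0.008],[0,0,0],[0,0,0]],"turn":[0.013,0,0,0,0,0,0,0],"fingers":[-1,-1,-1,-1,-1,-1,-1,-1]}'
```

```text
time_s: 16.27
tcp_pos: [0.5669, 0.0034, 0.0955]
eef_rot: [[0.99, -0.143, 0.001], [-0.143, -0.99, 0.0], [0.001, -0.0, -1.0]]
ft_force: [0.5, -0.3, -1.8]
opening: 0.671
grasp_force: 44.6
```

```bash
python3 -m inch '{"offset":[[0,0,0.006],[0,0,0.003],[0,0,0],[0,0,0],[0,0,0],[0,0,0],[0,0,0],[0,0,0]],"turn":[0,0,0,0,0,0,0,0],"fingers":[-1,-1,-1,-1,-1,-1,-1,-1]}'
```

```text
time_s: 16.93
tcp_pos: [0.5665, 0.0031, 0.093]
eef_rot: [[0.99, -0.144, 0.0], [-0.144, -0.99, 0.0], [0.0, -0.0, -1.0]]
ft_force: [0.1, -0.8, -1.6]
opening: 0.67
grasp_force: 44.6
```

```bash
python3 -m inch '{"offset":[[0,0,0.004],[0,0,0],[0,0,0.003],[0,0,0],[0,0,0],[0,0,0],[0,0,0],[0,0,0]],"turn":[0,0,0,0,0,0,0,0],"fingers":[-1,-1,-1,-1,-1,-1,-1,-1]}'
```

```text
time_s: 17.6
tcp_pos: [0.5666, 0.0031, 0.0927]
eef_rot: [[0.99, -0.144, 0.0], [-0.144, -0.99, -0.0], [0.001, 0.0, -1.0]]
ft_force: [-9.0, -0.9, 21.1]
opening: 0.671
grasp_force: 47.5
```

```bash
python3 -m inch '{"offset":[[0,0,-0.004],[0,0,0],[0,0,0],[0,0,0],[0,0,0],[0,0,0],[0,0,0],[0,0,0]],"turn":[0,0,0,0,0,0,0,0],"fingers":[-1,0.37,0.4,0.6,1,1,1,1]}'
python3 -m inch '{"offset":[[0,0,-0.05],[0,0,-0.1],[0,0,-0.15],[0,0,-0.15],[0,0,-0.1],[0,0,0],[0,0,0],[0,0,0]],"turn":[0,0,0,0,0,0,0,0],"fingers":[1,1,1,1,1,1,1,1]}'
python3 -m inch '{"offset":[[-0.1,0,0],[-0.15,0,0],[-0.15,0,0],[-0.1,0,0],[0,0,0],[0,0,0],[0,0,0],[0,0,0]],"turn":[0,0,0,0,0,0,0,0],"fingers":[-1,-1,-1,-1,-1,-1,-1,-1]}'
python3 - <<'E' 2>/dev/null
from h import *
go(.485,.0125,.095,-8)
for n in ("wrist","top"):
    p=cam(n);save(p,n+"7");w=cloud(p)
    print(rect(w,.45,.645,-.06,.07,.105,.128))
E
```

```text
time_s: 18.27
tcp_pos: [0.5665, 0.0031, 0.0923]
eef_rot: [[0.99, -0.144, -0.0], [-0.144, -0.99, 0.0], [-0.0, -0.0, -1.0]]
ft_force: [-0.5, 0.5, 0.3]
opening: 0.997
grasp_force: 0.0
time_s: 18.93
tcp_pos: [0.5663, 0.003, 0.2024]
eef_rot: [[0.99, -0.144, -0.0], [-0.144, -0.99, -0.0], [-0.0, 0.0, -1.0]]
ft_force: [0.7, 0.1, 0.7]
opening: 1.003
grasp_force: 0.0
time_s: 19.6
tcp_pos: [0.4681, 0.0174, 0.202]
eef_rot: [[0.99, -0.144, -0.0], [-0.144, -0.99, 0.0], [-0.0, -0.0, -1.0]]
ft_force: [-0.5, 0.9, -0.4]
opening: -0.003
grasp_force: 0.0
t 19.6 tcp [0.4681 0.0174 0.202 ] yaw -8.27 F [-0.5  0.9 -0.4] op -0.003 g 0.0
tool delta mm now [ 17.5   2.4 107. ] units [0.087 0.012 0.535] after turn units [0.087 0.012 0.535] turn -0.006
(14740, array([0.5547, 0.0056]), array([0.0612, 0.1085]), 81.8, array([0.561 , 0.0051, 0.1165]), array([0.1133, 0.1165, 0.1179]))
(361, array([0.5887, 0.0186]), array([0.1009, 0.0932]), 74.1, array([0.5928, 0.0041, 0.1165]), array([0.1088, 0.1165, 0.1239]))
```

View pics/wrist7.png

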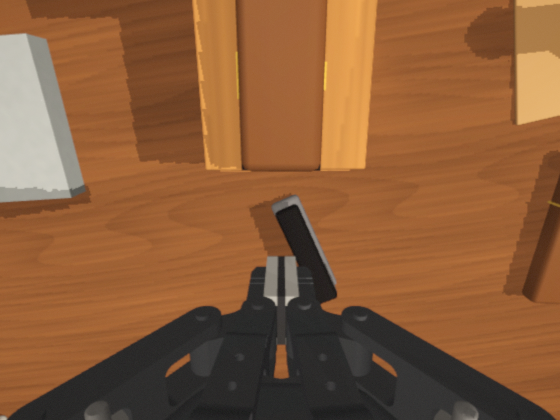

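The picture shows the case lying flat along the ledge, released, rear end at (282,168). The closed fingers are behind it. I'll lower them and push.

```bash
python3 -m inch '{"offset":[[0,0,0.1],[0,0,0.15],[0,0,0.15],[0,0,0.1],[0,0,0.035],[0,0,0],[0.04,0,0],[0.05,0,0]],"turn":[-0.006,0,0,0,0,0,0,0],"fingers":[-1,-1,-1,-1,-1,-1,-1,-1]}'
python3 -m inch '{"offset":[[0.04,0,0],[0.04,0,0],[0.04,0,0],[0.04,0,0],[0.04,0,0],[0.04,0,0],[0.04,0,0],[0,0,0]],"turn":[0,0,0,0,0,0,0,0],"fingers":[-1,-1,-1,-1,-1,-1,-1,-1]}'
python3 - <<'E' 2>/dev/null
from h import *
go(.6144,-.0055,.095,-8)
for n in ("wrist","top"):
    p=cam(n);save(p,n+"8");w=cloud(p)
    print(rect(w,.52,.645,-.06,.07,.108,.125))
E
```

```text
time_s: 20.37
tcp_pos: [0.4868, 0.0149, 0.0967]
eef_rot: [[0.99, -0.139, 0.002], [-0.139, -0.99, -0.0], [0.002, -0.0, -1.0]]
ft_force: [0.7, 0.3, -0.2]
opening: -0.001
grasp_force: 0.0
time_s: 21.03
tcp_pos: [0.5425, 0.007, 0.0954]
eef_rot: [[0.99, -0.139, 0.001], [-0.139, -0.99, 0.0], [0.001, -0.0, -1.0]]
ft_force: [0.7, 0.5, 0.5]
opening: -0.0
grasp_force: 0.0
t 21.03 tcp [0.5425 0.007  0.0954] yaw -8.01 F [0.7 0.5 0.5] op -0.0 g 0.0
tool delta mm now [72.9  2.3  0.4] units [0.364 0.012 0.002] after turn units [0.364 0.012 0.002] turn -0.0
(34439, array([0.5972, 0.0156]), array([0.0922, 0.0937]), 83.2, array([ 6.050e-01, -6.000e-04,  1.165e-01]), array([0.1142, 0.1165, 0.1178]))
(22, array([0.6365, 0.0217]), array([0.0554, 0.0113]), 87.0, array([0.6376, 0.0147, 0.1166]), array([0.1111, 0.1166, 0.1212]))
```

```bash
python3 -m inch '{"offset":[[0.04,0.003,0],[0.04,0.003,0],[0.04,0,0],[0.04,0,0],[0.04,0,0],[0.04,0,0],[0.04,0,0],[0,0,0]],"turn":[0,0,0,0,0,0,0,0],"fingers":[-1,-1,-1,-1,-1,-1,-1,-1]}'
python3 - <<'E' 2>/dev/null
from h import *
go(.6144,-.0055,.095,-8)
p=cam("top");save(p,"top9");a=cv2.resize(p["color"][110:250,230:360,::-1],None,fx=3,fy=3,interpolation=2)
p=cam("wrist");b=p["color"][:,:,::-1]
cv2.imwrite("pics/c9.png",np.hstack([cv2.resize(a,(390,420)),cv2.resize(b,(400,300))[[*range(300)]+[299]*120]]))
E
```

```text
time_s: 21.8
tcp_pos: [0.5978, -0.002, 0.0953]
eef_rot: [[0.99, -0.139, 0.001], [-0.139, -0.99, 0.0], [0.001, -0.0, -1.0]]
ft_force: [0.4, 0.4, -0.1]
opening: 0.002
grasp_force: 0.0
t 21.8 tcp [ 0.5978 -0.002   0.0953] yaw -8.01 F [ 0.4  0.4 -0.1] op 0.002 g 0.0
tool delta mm now [16.9  1.1  0.3] units [0.085 0.006 0.001] after turn units [0.085 0.006 0.001] turn -0.0
```

View pics/c9.png

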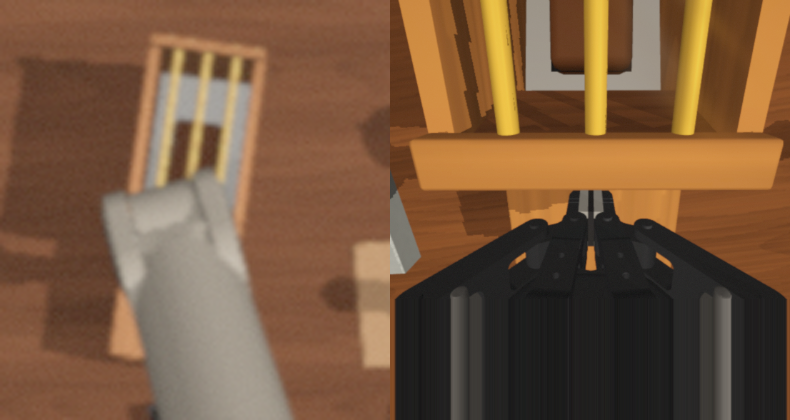

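The picture shows the case inside the chamber on the steel slide, behind the flap. I'll back off and check the flap and the paperweight.

```bash
python3 -m inch '{"offset":[[-0.1,0,0],[-0.15,0,0],[-0.15,0,0],[-0.1,0,-0.05],[0,0,-0.15],[0,0,-0.15],[0,0,-0.1],[0,0,0]],"turn":[0,0,0,0,0,0,0,0],"fingers":[-1,-1,-1,-1,-1,-1,-1,-1]}'
python3 - <<'E' 2>/dev/null
from h import *
go(.5,0,.2)
p=cam("side");w=cloud(p); a=cv2.resize(p["color"][110:250,170:350,::-1],(400,311),interpolation=2)
b0=cam("top"); v=cloud(b0); b=cv2.resize(b0["color"][90:250,230:400,::-1],(390,367),interpolation=2)
cv2.imwrite("pics/f.png",np.hstack([np.vstack([a,np.zeros((56,400,3),np.uint8)]),b]))
o=np.array([.6444,-.0098]);ex=np.array([.990,-.139]);ey=np.array([.139,.990])
for n,c in (("side",w),("top",v)):
    X=(c[...,:2]-o)@ex;Y=(c[...,:2]-o)@ey
    k=(abs(Y)<.04)&(X>-.008)&(X<.06)&(c[...,2]>.088)&(c[...,2]<.143)
    if n=="side": print("flap x by z",np.c_[c[k][:,2],X[k]][::6].round(3)[:14])
    k=(X>.02)&(X<.19)&(abs(Y)<.05)&(c[...,2]<.12)&(c[...,2]>.02);print(n,"inside",k.sum(),np.percentile(np.c_[X[k],Y[k],c[k][:,2]],[5,50,95],axis=0).round(3))
    try: print("pw",rect(c,.5,.65,-.36,-.23,.075,.12))
    except Exception: print("pw hidden")
E
```

```text
time_s: 22.57
tcp_pos: [0.4986, 0.0124, 0.1894]
eef_rot: [[0.99, -0.139, 0.006], [-0.139, -0.99, -0.0], [0.006, -0.001, -1.0]]
ft_force: [1.3, 0.4, 0.3]
opening: -0.003
grasp_force: 0.0
t 22.57 tcp [0.4986 0.0124 0.1894] yaw -7.98 F [1.3 0.4 0.3] op -0.003 g 0.0
tool delta mm now [  3.2  12.1 -10.6] units [ 0.016  0.06  -0.053] 
flap x by z [[0.141 0.002]
 [0.136 0.003]
 [0.13  0.002]
 [0.128 0.003]
 [0.134 0.002]
 [0.14  0.   ]
 [0.12  0.004]
 [0.13  0.004]
 [0.116 0.003]
 [0.127 0.004]
 [0.111 0.004]
 [0.129 0.002]
 [0.112 0.003]
 [0.131 0.001]]
side inside 16 [[ 0.044 -0.049  0.03 ]
 [ 0.048 -0.035  0.034]
 [ 0.056 -0.019  0.036]]
pw (79, array([ 0.5674, -0.2889]), array([0.0299, 0.039 ]), 3.3, array([ 0.5676, -0.2813,  0.089 ]), array([0.0762, 0.089 , 0.0985]))
top inside 746 [[ 0.032 -0.042  0.024]
 [ 0.094 -0.004  0.045]
 [ 0.181  0.034  0.058]]
pw (128, array([ 0.5721, -0.2922]), array([0.0412, 0.0422]), 86.0, array([ 0.5718, -0.2912,  0.0933]), array([0.0825, 0.0933, 0.1021]))
```

View pics/f.png

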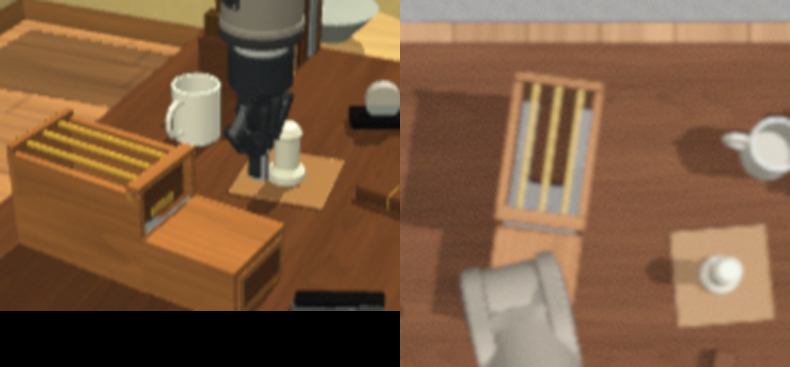

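The flap hangs vertical (x = 2 to 4 mm all the way down), the case lies inside the chamber, and the paperweight stands on the pad. The robot touches nothing, so I'm handing in.

```bash
python3 -c "
from h import *
print(hand_in())"
```

```text
the job is handed in; nothing more can be done
None
```

Handed in after about 23 s of robot time: the paperweight stands upright on the pad, the case was pushed in and lies inside the box, the flap hangs shut, and I did not touch the other things on the desk.

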